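# Fit the adjusting lever into the laptop service stand by feel

### The arm

A 7-joint arm with a two-finger parallel gripper is mounted at the origin on the work surface. World frame = base frame: x ahead of the robot, y to its left, z up, the work surface at z = 0. Lengths are in mm, angles in rad, forces in N, time in s.
With the tool pointing down it reaches from about 400 to 850 mm from the base axis. Payload 6.9 kg.
Tool frame: the origin (TCP) lies at the very end of the fingers, on their centre line; the grasp point (between the pads) lies 19 mm behind it; z points along the fingers, x is the direction in which the jaws open and shut, and the axes are right-handed (so a half turn about z gives the same grasp; the last joint's range is limited). The gripper opens to 85 mm and grips with 20 to 120 N. Pads are 22 mm wide; open, the fingers measure 114 mm over their backs; the gripper's body (76 mm by 85 mm) begins 54 mm behind the grasp point. The pads swing forward as they close: fully open they stand 13 mm farther back than shut.
Start: joints at [-1.173, 0.507, -0.238, 1.5, 0.126, 1.149, -0.155], TCP at [180.415, 598.383, 231.275] pointing down, gripper open.
Joint ranges: [-3.08, 3.08], [-0.24, 2.05], [-1.43, 1.35], [0, 2.5], [-1.52, 4.66], [0.17, 1.96], [-2.89, 2.89]. Speed limits (rad/s): [2.39, 2.39, 3.14, 3.14, 3.14, 3.14, 3.14].

### API

Orientations are given as a rotation vector (axis times angle).
In Python, from plant import manip gives the robot as it stands.
- The arm moves only by the tool carry_out, never from a script. Its argument "moves" is a list of rows, each a list of 3 entries, a list of its own where there are three numbers: the finger opening in cm, from 0 to 8.54, then the shift along the tool's x, y, z in cm, then the turn about the tool's z in degrees. A call has 1 to 8 rows; each row is the pose to reach, as a shift and turn from the pose measured when the call began, along the tool's axes at that moment; what a row does not reach only later rows make up. A row lasts 1/10 s, in which the tool goes at most 50 mm and 8.59 degrees, less where a joint would pass 70% of its speed; a pose out of reach is approached as far as the arm can. A call with a gripper value outside its range is refused whole. The fingers move at their own pace and stop on an object; the grip force is fixed at half the most. Time passes only in rows, so rows that repeat a pose let the fingers close. It gives the time, the measured TCP pose, the force and the opening at its end, in the units of the state.
- manip.state(): the state, without advancing time (a new reading comes with each control period).
- manip.camera(name): name is "scene" or "top" or "wrist"; returns a dict with "color" (384x512x3 uint8, red, green, blue), "vertical_fov" (degrees; the focal length in pixels is half the picture's height over the tangent of half this angle, whatever the lens; pixels are square), "cx", "cy" (the principal point, pixels), "position" and "orientation" of the camera in the world. Camera axes: x right, y up, looking along -z (the intrinsics and any distortion apply to the point x, -y, -z); pixel columns grow to the right and rows downward; lengths in mm; the calibration is good to about 2 mm. A picture is of the moment at which its call begins. There is no depth.
- manip.job_done(): hands the job in, once; it reports no verdict.
Trained networks look in a picture, given as the dict that the camera call returned (one of the last four; its "shot" number tells which), for a name from the list of things; names that differ only in an ending like _2 or _b are one class to them, and where a whole thing is asked for, a point or a joint stands for the part that bears it (a point fixed in the world has none). Each returns a list of dicts, best first, with "confidence" (0 to 1); they miss things now and then, are a little off and sometimes report something else, mostly with a low value. They report only what shows in the picture. A call takes as long as a camera call. They do not tell look-alikes from the thing itself.
- manip.recognise(name, picture): "xy" ([column, row] in pixels, amid what is visible of it).
- manip.masks_of(name, picture): "pixels" (384x512 bool, what is visible of it) and "xy" ([column, row] in pixels, amid what is visible of it).
- manip.tip_of(name, picture): "xy" ([column, row] in pixels: a listed point, or the origin of a listed thing).
The state is a dict: "time": time; "q": joint angles; "joint_vel": joint speeds; "joint_torque": joint torques, N m; "position": TCP position; "tcp_rot": TCP orientation; "ft_force": force on the tool from outside, world axes, zero at the start; "torque": the same for the moment, N m; "opening": finger opening in mm.
Only numpy, scipy, OpenCV 4.12 (cv2) and the standard library are available. Lean on these libraries where they do the work, as an engineer would, in place of code of your own. Each camera call takes 0.05 s, during which the arm holds its last target. There are 200 camera calls.

### The job

Take the adjusting lever off its rest and fit it, rod first, into the socket of the spring-backed plate under the stand's front hood. Where along the window the socket lies cannot be seen: slide the rod's tip gently along the plate until it drops in, push the lever straight in until its collar sits against the plate, then let go and leave it there. Be gentle with the stand (keep well below 20 N) and leave the other things on the bench where they are.

Things in the scene. Friction and masses are not known exactly. Their poses are not given: they have to be found in the camera images.
- lever: Adjusting lever, about 0.08 kg: black ribbed handle 90 mm long (x), 16 wide, 18 tall, then a steel collar and a rod. Origin at the handle's centre; +x along the axis to the rod's tip, z up. It starts level on the rest, origin 60 mm above the bench. Grip it from above by the flat sides (facing y) at the handle's middle, firmly (60 N or more).
- lever_collar (a point): Centre of the front face of the lever's collar (20 mm across, 5 mm thick), at x = +50 mm of the lever. From it the rod sticks out.
- lever_tip (a point): End of the lever's rod, on its axis, at x = +92 mm of the lever. The rod is round, 8 mm in diameter, 42 mm long from the collar's front face to this tip; the last 6 mm taper to 4 mm.
- rest: Grey fixed saddle rest: foot 150 x 50 x 10 mm, two posts up to 63 mm high, one under the handle's rear end (lever x = -45 to -33 mm), one under the rod (x = +60 to +72 mm), with cheeks 8 mm above the seats; the handle's middle is free on both sides. Lift the lever straight up at least 15 mm to clear it. Origin at bench level under the lever's origin, x along the lever.
- stand: Grey fixed laptop service stand, 260 mm wide (y), deck top 113 mm high; an opened laptop base on it is 129 mm high, begins 27 mm behind the plate's face and is 296 mm wide. +x points into the stand, away from the robot. Origin at bench level in the plane of the plate's face, mid-width. Deck (underside 101 mm high) and cheeks overhang that face by 18 mm as a hood.
- window (a point): Middle of the window under the hood, on the plate's face, 85 mm above the bench. Axes as the stand: x into it, y along the window, z up. The window, 120 mm wide (y -60 to +60) and 32 mm high (z -16 to +16), is filled by a smooth steel plate, face at x = 0, running on behind the cheeks. The plate holds the one socket.
- plate_back (a point): Point 36 mm behind the window's middle, on the plate's back (plate 36 mm thick, free space behind; axes as the window). The one socket, 10.5 mm wide (y) and high (z), runs straight through along x at the window's mid-height (z = 0). Its centre lies somewhere between y = -36 and +36 mm, different each time, not measured.
- plate_stop (a point): Point 10 mm behind the window's middle (axes as the window): how far the plate can be pushed in. It is spring-backed: 2.4 N starts it, 8.4 N takes it to this hard stop; let go, it comes back to x = 0. It does not move sideways. Fully home, the collar is on the plate and the tip at x = +42 mm; let go, the lever sags about 0.1 rad in the socket (tip at +39 to +41).
- parts_tray: grey open compartment tray with four compartments, 130 x 90 x 30 mm; origin at the centre of its underside. A bystander.
- screwdriver: screwdriver lying on the bench; origin near its middle, shaft along its +x. A bystander.
- meter: yellow hand-held multimeter lying flat, 150 x 80 x 34 mm; origin at the centre of its underside. A bystander.
- tape_roll: roll of paper tape lying flat, 90 mm across, 19 mm high; origin at the centre of its underside. A bystander.
- mug: white mug, 80 mm across, 90 mm high; origin at the centre of its underside. A bystander.
- spray_can: plain aluminium can, 56 mm across, 160 mm high; origin at the centre of its underside. A bystander.
- mouse: black computer mouse, 105 x 60 x 26 mm; origin at the centre of its underside. A bystander.
Things that resemble listed ones, but are neither listed nor needed, are in the scene too. Of the things that look like the lever, the smaller one is meant.

How it is judged (in metres and radians):
On the way:
1. the held lever's tip has entered the socket (more than 12 mm behind the plate's face) (x of lever_tip in the frame of window above 0.012 m and angle between the x axis of lever and the x axis of stand, either way round below 0.25 rad and contact force between the fingers and lever above 1 N), for 0.1 s.
At the end, for the whole second after the job is handed in: The lever sits in the socket, its tip at least 37 mm behind the plate's face (of 42 mm when the collar is fully home), within 12 mm of the socket's height and within the window, in line with the stand's x axis within 0.25 rad, released and at rest (x of lever_tip in the frame of window above 0.037 m and z of lever_tip in the frame of window between -0.012 and 0.012 m and y of lever_tip in the frame of window between -0.046 and 0.046 m and angle between the x axis of lever and the x axis of stand, either way round below 0.25 rad and linear speed of lever below 0.02 m/s and contact force between the fingers and lever below 0.1 N); the robot touches nothing.
It fails at once if the stand is pushed with the held lever harder than 20 N (contact force between lever and stand above 20 N and contact force between the fingers and lever above 5 N).
It fails at once if the robot pushes on the stand itself harder than 20 N (contact force between any of the fingers, the arm and stand above 20 N).
It fails at once if another thing on the bench is moved more than 30 mm (distance of any of parts_tray, screwdriver, meter, tape_roll, mug, spray_can, mouse from where it was at the start of the episode above 0.03 m).
It also fails if it takes over 58 s, if anything falls off the work surface, if the arm or the gripper's body presses on something with over 40 N, if the wrist force passes 120 N, or if a joint passes its speed limit or range.

## Working session

There is one attempt and no reset: what is moved stays moved. The work goes in short steps, Python scripts to look and compute and a tool call to move; the robot and the scene stay as the last step left them, time stands still between calls to the robot, and variables do not carry over. Pictures are saved under pics/ and viewed, about 8 in all and at most 12, crops included, and the job is handed in when it is done.

Besides the shell and the picture viewer there is one more tool, called after ">>>" by a JSON object that holds its "api" and its "payload", one argument or row to a line. carry_out: Moves the arm, as the interface text tells. Its arguments: {"type":"object","properties":{"moves":{"type":"array","items":{"type":"array"}}},"required":["moves"]}

```bash
mkdir -p pics; ls
cat > h.py <<'E'
from plant import manip
import numpy as np, cv2
from scipy.spatial.transform import Rotation as R
def rot(o):
    o=np.array(o,float)
    return o if o.shape==(3,3) else R.from_rotvec(o).as_matrix()
def save(p,name,crop=None,s=1):
    im=p["color"][:,:,::-1]
    if crop: im=im[crop[1]:crop[3],crop[0]:crop[2]]
    cv2.imwrite("pics/"+name,cv2.resize(im,None,fx=s,fy=s,interpolation=cv2.INTER_CUBIC))
def ray(p,xy):
    f=192/np.tan(np.radians(p["vertical_fov"])/2)
    d=np.array([(xy[0]-p["cx"])/f,-(xy[1]-p["cy"])/f,-1])
    return np.array(p["position"]),rot(p["orientation"])@d
def at(p,xy,z):
    o,d=ray(p,xy); return o+d*(z-o[2])/d[2]
def proj(p,X):
    f=192/np.tan(np.radians(p["vertical_fov"])/2)
    c=rot(p["orientation"]).T@(np.array(X)-p["position"])
    return np.array([p["cx"]-f*c[0]/c[2],p["cy"]+f*c[1]/c[2]])
E
python3 - <<'E'
from h import *
np.set_printoptions(precision=1,suppress=True)
s=manip.state();print(s)
zs=dict(lever=60,lever_collar=60,lever_tip=60,rest=0,window=85,stand=0)
for c in("scene","top"):
    p=manip.camera(c); save(p,c+".png")
    print({k:v for k,v in p.items() if k!="color"})
    for n in zs:
        for r in manip.tip_of(n,p)[:3]: print(c,n,r["xy"],r["confidence"],at(p,r["xy"],zs[n]))
    cv2.imwrite(f"pics/_{c}.png",p["color"])
a=[cv2.imread("pics/scene.png"),cv2.imread("pics/top.png")]
E
```

```text
pics
{'time': 0.0, 'q': array([-1.2,  0.5, -0.2,  1.5,  0.1,  1.1, -0.2]), 'joint_vel': array([-0., -0.,  0., -0., -0.,  0., -0.]), 'joint_torque': array([  0. , -62.1,  -2.2, -25. ,   0. ,   0. ,   0. ]), 'position': array([180.3, 597.9, 230.4]), 'tcp_rot': array([ 2.5,  1.9, -0. ]), 'ft_force': array([-0.5,  0.5,  0.6]), 'torque': array([-0. , -0.1, -0. ]), 'opening': 85.27318689860952}
{'vertical_fov': 50.07886514856312, 'cx': 253.10177506132948, 'cy': 189.5634430423694, 'position': array([ 872.1,  675.4, 1197.4]), 'orientation': array([0.2, 0.8, 2.5]), 'shot': 1}
scene lever [349.4, 230.5] 0.83 [298.3 282.2  60. ]
scene lever [318.5, 264.1] 0.8 [448.8 324.8  60. ]
scene lever_collar [355.3, 213.1] 0.67 [241.9 241.5  60. ]
scene lever_collar [303.5, 275.6] 0.65 [508.  331.7  60. ]
scene lever_tip [353.7, 198.5] 0.69 [210.5 194.3  60. ]
scene lever_tip [295.1, 287.7] 0.56 [550.1 349.8  60. ]
scene rest [316.8, 273.7] 0.8 [450.  329.7   0. ]
scene rest [228.0, 150.5] 0.37 [ 444.7 -250.4    0. ]
scene window [220.3, 224.1] 0.6 [640.1  65.1  85. ]
scene stand [220.2, 236.9] 0.96 [645.
[... 179 characters left out ...]
7,    8.6, 1623.3]), 'orientation': array([ 0.1, -0.1, -1.6]), 'shot': 2}
top lever [171.2, 198.1] 0.67 [463.2 326.3  60. ]
top lever [192.8, 252.0] 0.59 [260.7 246.7  60. ]
top lever [241.4, 148.8] 0.58 [645.2  59.1  60. ]
top lever_collar [176.3, 203.5] 0.7 [442.5 307.2  60. ]
top lever_collar [173.9, 184.7] 0.68 [513.7 315.9  60. ]
top lever_collar [203.5, 260.0] 0.51 [230.5 207.3  60. ]
top lever_tip [169.3, 176.5] 0.52 [545.2 333.2  60. ]
top lever_tip [212.4, 274.1] 0.51 [178.2 174.9  60. ]
top rest [174.1, 201.2] 0.71 [455.4 327.2   0. ]
top rest [242.6, 152.0] 0.43 [643.9  56.5   0. ]
top window [240.6, 148.0] 0.74 [643.5  61.2  85. ]
top stand [240.7, 154.9] 0.98 [632.5  64.2   0. ]
```

Run:
```python
import cv2,numpy as np
a=cv2.imread("pics/scene.png");b=cv2.imread("pics/top.png")
cv2.imwrite("pics/v1.png",cv2.resize(a,(800,600)));cv2.imwrite("pics/v2.png",cv2.resize(b,(800,600)))
```

```text
(no output)
```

View pics/v1.png

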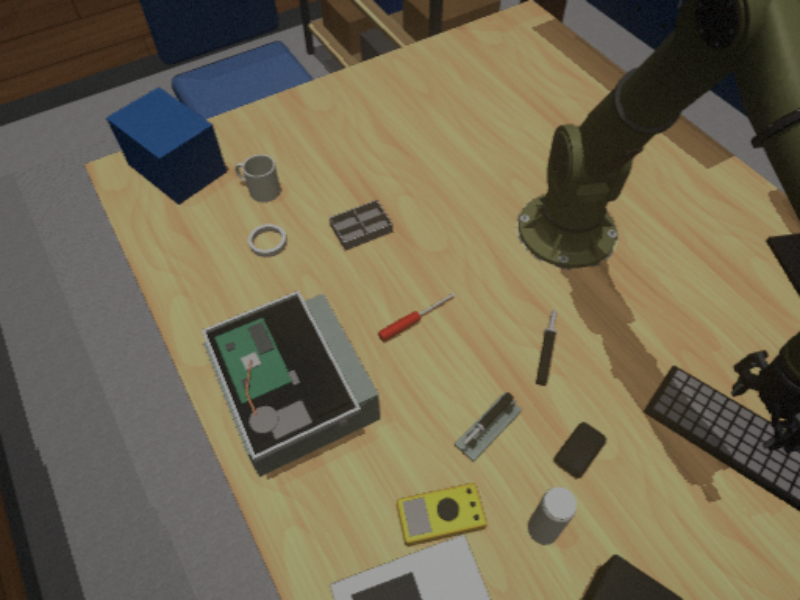

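View pics/v2.png

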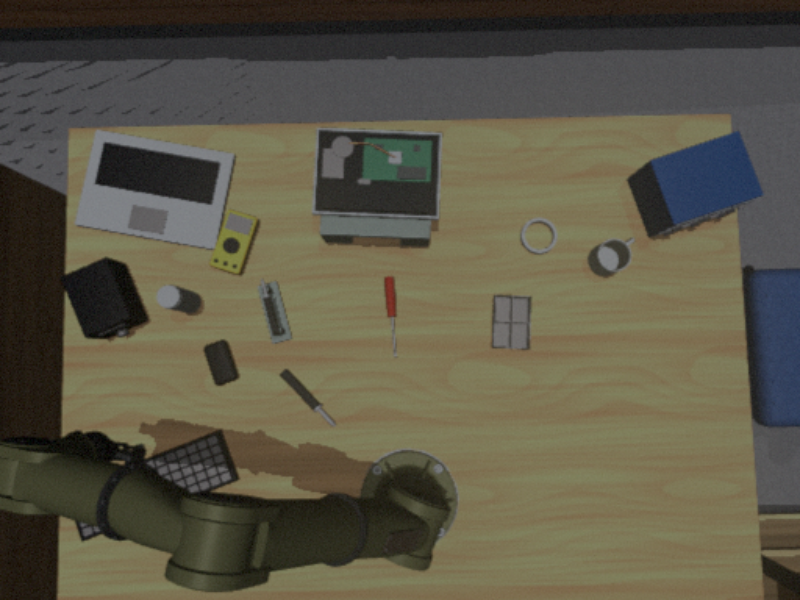

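The lever on the saddle rest, at scene px (312,272) and top px (176,200), has its rod pointing at +x. The look-alike lies flat and larger on the bench, at scene px (350,221) and top px (197,254). I choose the one on the rest and will check it with a close wrist view.

```bash
cat >> h.py <<'E'
np.set_printoptions(precision=2,suppress=True)
def goto(target,yaw=None):
    """shift (cm, tool axes) to target TCP; turn (deg) so jaw axis x lies along world angle yaw (mod 180)"""
    s=manip.state();M=rot(s["tcp_rot"])
    sh=M.T@(np.array(target)-s["position"])/10
    cur=np.degrees(np.arctan2(M[1,0],M[0,0]))
    t=None
    if yaw is not None:
        t=-((yaw-cur+90)%180-90)   # tool z is down
    print("t",s["time"],"pos",s["position"],"shift cm",sh,"jaw yaw",cur,"turn",t,"z",M[:,2],"q7",s["q"][6],"F",s["ft_force"],"op",s["opening"])
E
python3 -c "
from h import *
goto([440,325,230],100)"
```

```text
t 0.7 pos [180.39 598.37 231.29] shift cm [-18.68  32.75   0.13] jaw yaw 73.22434511714309 turn -26.775654882856912 z [-0. -0. -1.] q7 -0.15479180776918805 F [ 0.38  0.53 -0.28] op 85.52103173237172
```

>>> {"api": "carry_out", "payload": {
  "moves": [
    [8.5,[-4.7,8.2,0],-7],
    [8.5,[-9.3,16.4,0],-14],
    [8.5,[-14,24.6,0],-20],
    [8.5,[-18.7,32.7,0],-27],
    [8.5,[-18.7,32.7,0],-27],
    [8.5,[-18.7,32.7,0],-27],
    [8.5,[-18.7,32.7,0],-27],
    [8.5,[-18.7,32.7,0],-27]
  ]
}}

```text
time: 1.5
position: [442.8, 320.6, 231.4]
tcp_rot: [2.02, 2.403, -0.001]
ft_force: [-0.6, -0.4, -0.2]
opening: 85.0
```

```bash
cat > w.py <<'E'
from h import *
import sys
p=manip.camera("wrist"); save(p,sys.argv[1],None,1.5)
for n,z in dict(lever=60,lever_collar=60,lever_tip=60,rest=0).items():
    for r in manip.tip_of(n,p)[:2]: print(n,r["xy"],r["confidence"],at(p,r["xy"],z))
for r in manip.masks_of("lever",p)[:2]:
    m=r["pixels"]; ys,xs=np.nonzero(m); 
    (c,sz,a)=cv2.minAreaRect(np.c_[xs,ys].astype(np.float32)); b=cv2.boxPoints((c,sz,a))
    print("mask",r["confidence"],m.sum(),[at(p,q,60)[:2] for q in b])
goto([440,325,230],100)
E
python3 w.py w1.png
```

```text
lever_collar [259.0, 233.2] 0.9 [500.77 334.    60.  ]
lever_tip [258.5, 271.2] 0.65 [541.42 340.75  60.  ]
rest [252.4, 169.8] 0.66 [451.68 318.45   0.  ]
mask 0.86 961 [array([304.2 , 268.92]), array([291.76, 285.11]), array([317.84, 309.61]), array([330.89, 293.19])]
mask 0.77 2238 [array([408.53, 297.6 ]), array([403.78, 315.48]), array([537.18, 351.56]), array([542.72, 331.64])]
t 1.8 pos [438.56 326.15 231.4 ] shift cm [-0.14  0.12  0.14] jaw yaw 100.32844332479826 turn 0.32844332479825766 z [-0.  0. -1.] q7 0.9301904771571039 F [-0.43  0.96  0.24] op 84.9646628311321
```

View pics/w1.png

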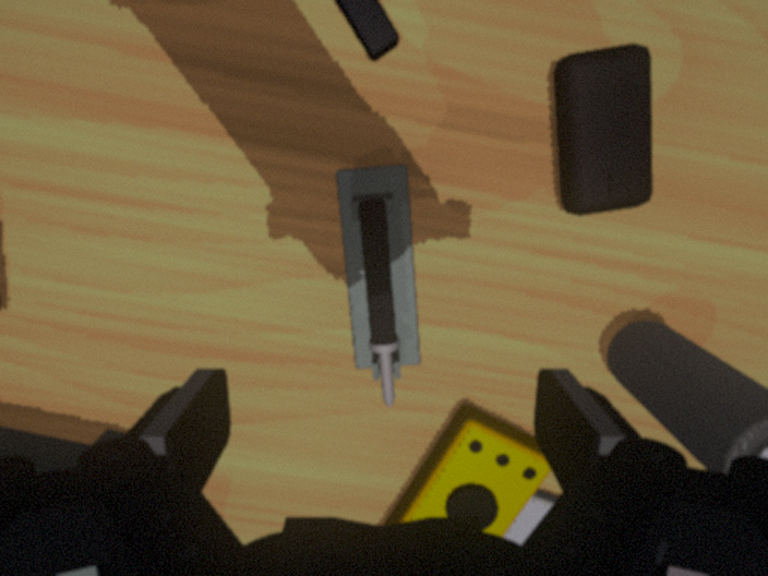

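The wrist view confirms it: a black ribbed handle with a short steel collar and rod, at px (250,180), on the grey saddle rest. The rod points to +x at a yaw of about 14°. I'm lowering and turning for one close measurement.

```bash
python3 -c "
from h import *
goto([440,320,160],104.5)"
```

```text
t 1.8 pos [438.56 326.15 231.4 ] shift cm [-0.64  0.03  7.14] jaw yaw 100.32844332479826 turn -4.171556675201742 z [-0.  0. -1.] q7 0.9301904771571039 F [-0.43  0.96  0.24] op 84.9646628311321
```

>>> {"api": "carry_out", "payload": {
  "moves": [
    [8.5,[-0.6,0,4],-4],
    [8.5,[-0.6,0,7],-4],
    [8.5,[-0.6,0,7],-4],
    [8.5,[-0.6,0,7],-4],
    [8.5,[-0.6,0,7],-4]
  ]
}}

```text
time: 2.3
position: [439.9, 321.8, 163.1]
tcp_rot: [-1.925, -2.482, -0.005]
ft_force: [0.7, -0.5, 0.5]
opening: 84.9
```

```bash
cat > g.py <<'E'
from h import *
for c in("wrist","wrist"): p=manip.camera(c)
for n in("lever_collar","lever_tip","lever"):
    for r in manip.tip_of(n,p)[:2]: print(n,r["xy"],r["confidence"],at(p,r["xy"],60))
for r in manip.masks_of("lever",p)[:2]:
    ys,xs=np.nonzero(r["pixels"]); P=np.array([at(p,q,62)[:2] for q in zip(xs,ys)])
    c=P.mean(0); u=np.linalg.svd(P-c,full_matrices=False)[2][0]; u*=np.sign(u[0]); t=(P-c)@u
    w=(P-c)@np.array([-u[1],u[0]])
    print("mask",r["confidence"],c,"yaw",np.degrees(np.arctan2(u[1],u[0])),"ends",c+u*t.min(),c+u*t.max(),"w",np.ptp(w))
    hm=t<t.min()+80; print("handle fit",np.polyfit(P[hm,0],P[hm,1],1))
save(p,"w2.png",None,1.5)
goto([452,321,160],104.5)
E
python3 g.py
```

```text
lever_collar [450.9, 275.3] 0.71 [467.07 489.23  60.  ]
lever_collar [248.5, 266.0] 0.68 [499.01 331.23  60.  ]
lever_tip [246.9, 316.2] 0.8 [543.54 341.08  60.  ]
lever [246.1, 203.2] 0.67 [449.23 316.85  60.  ]
mask 0.89 [321.32 294.66] yaw -82.46653350527843 ends [319.79 306.23] [323.15 280.84] w 18.244641995387394
handle fit [ -0.13 335.62]
mask 0.74 [460.85 320.66] yaw 14.622802993930282 ends [406.01 306.36] [538.09 340.82] w 18.778230866319074
handle fit [  0.25 205.03]
t 2.6 pos [439.84 320.52 162.1 ] shift cm [-0.25  1.19  0.21] jaw yaw 104.32678330689545 turn -0.1732166931045498 z [ 0.  0. -1.] q7 0.9699190391457327 F [ 0.14 -0.13  0.39] op 85.11865985282797
```

View pics/w2.png

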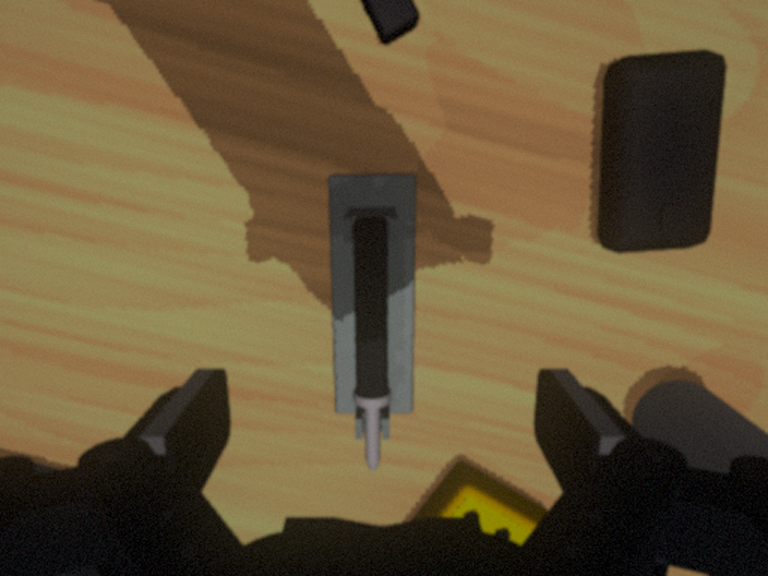

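```bash
python3 -c "
from h import *
goto([451.5,318.3,41],104.5)"
```

```text
t 2.6 pos [439.84 320.52 162.1 ] shift cm [-0.52  1.06 12.11] jaw yaw 104.32678330689545 turn -0.1732166931045498 z [ 0.  0. -1.] q7 0.9699190391457327 F [ 0.14 -0.13  0.39] op 85.11865985282797
```

>>> {"api": "carry_out", "payload": {
  "moves": [
    [8.5,[-0.5,1.1,3],0],
    [8.5,[-0.5,1.1,7],0],
    [8.5,[-0.5,1.1,10],0],
    [8.5,[-0.5,1.1,12.1],0],
    [8.5,[-0.5,1.1,12.1],0],
    [4,[-0.5,1.1,12.1],0],
    [2.5,[-0.5,1.1,12.1],0],
    [2.5,[-0.5,1.1,12.1],0]
  ]
}}

```text
time: 3.4
position: [452.6, 319.1, 42.5]
tcp_rot: [1.927, 2.481, 0.006]
ft_force: [-0.6, -0.6, -0.3]
opening: 43.8
```

```bash
python3 -c "
from h import *
p=manip.camera('wrist');save(p,'w3.png',None,1.2)
goto([451.5,318.3,41],104.5)"
```

```text
t 3.45 pos [452.46 319.02  42.36] shift cm [-0.05 -0.11  0.14] jaw yaw 104.317665876027 turn -0.18233412397300697 z [ 0.  0. -1.] q7 0.9170275753142167 F [-0.38  0.37  0.8 ] op 35.75560639060298
```

View pics/w3.png

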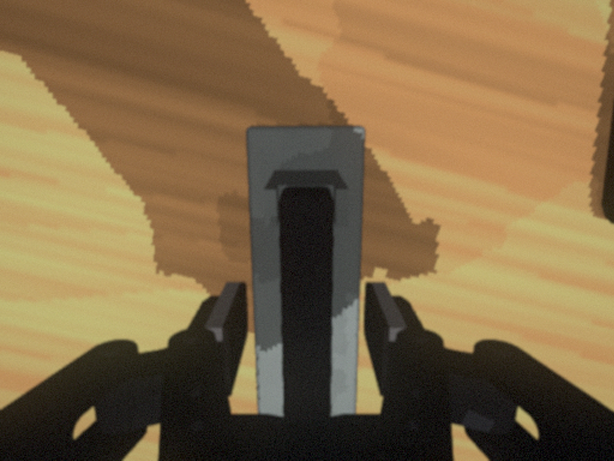

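The handle (px 256 column) is centred between the pads (about px 203 and 307), so I close.

>>> {"api": "carry_out", "payload": {
  "moves": [
    [0.5,[0,-0.1,0.1],0],
    [0.5,[0,-0.1,0.1],0],
    [0.5,[0,-0.1,0.1],0],
    [0.5,[0,-0.1,0.1],0],
    [0.5,[0,-0.1,0.1],0],
    [0.5,[0,-0.1,0.1],0]
  ]
}}

```text
time: 4.05
position: [451.8, 319.0, 42.3]
tcp_rot: [1.927, 2.48, 0.008]
ft_force: [-0.7, -1.0, 6.2]
opening: 15.0
```

>>> {"api": "carry_out", "payload": {
  "moves": [
    [0.5,[0,0,-1],0],
    [0.5,[0,0,-3],0],
    [0.5,[0,0,-6],0],
    [0.5,[0,0,-10],0],
    [0.5,[0,0,-14],0],
    [0.5,[0,0,-14],0],
    [0.5,[0,0,-14],0]
  ]
}}

```text
time: 4.75
position: [451.6, 318.7, 183.8]
tcp_rot: [1.927, 2.479, 0.012]
ft_force: [0.2, 0.0, -0.5]
opening: 14.9
```

Run:
```python
from h import *
goto([451.5,318.3,180],104.5)
for c in("top","scene"):
    p=manip.camera(c)
    for n,z in dict(window=85,stand=0).items():
        for r in manip.tip_of(n,p)[:2]: print(c,n,r["xy"],r["confidence"],at(p,r["xy"],z))
    save(p,c+"2.png",None)
    if c=="top": save(p,"topc.png",(190,70,300,170),6)
    m=manip.masks_of("stand",p)
    if m:
        ys,xs=np.nonzero(m[0]["pixels"]); print(xs.min(),xs.max(),ys.min(),ys.max())
p=manip.camera("wrist");save(p,"w4.png",None,1.2)
for n in("lever_tip","lever_collar"):
    for r in manip.tip_of(n,p)[:2]: print(n,r["xy"],r["confidence"],at(p,r["xy"],200))
```

```text
t 4.75 pos [451.63 318.67 183.79] shift cm [-0.03 -0.02  0.38] jaw yaw 104.30218150699973 turn -0.19781849300026977 z [ 0.01  0.   -1.  ] q7 0.9928942509331012 F [ 0.2   0.05 -0.49] op 14.906115185632057
top window [243.7, 148.3] 0.69 [642.11  49.62  85.  ]
top stand [237.1, 153.3] 0.76 [639.15  78.27   0.  ]
200 282 82 157
scene window [220.2, 225.5] 0.62 [642.71  69.34  85.  ]
scene window [167.5, 122.6] 0.6 [ 602.29 -421.11   85.  ]
scene stand [221.4, 238.0] 0.97 [644.13  66.63   0.  ]
130 244 187 304
```

View pics/topc.png

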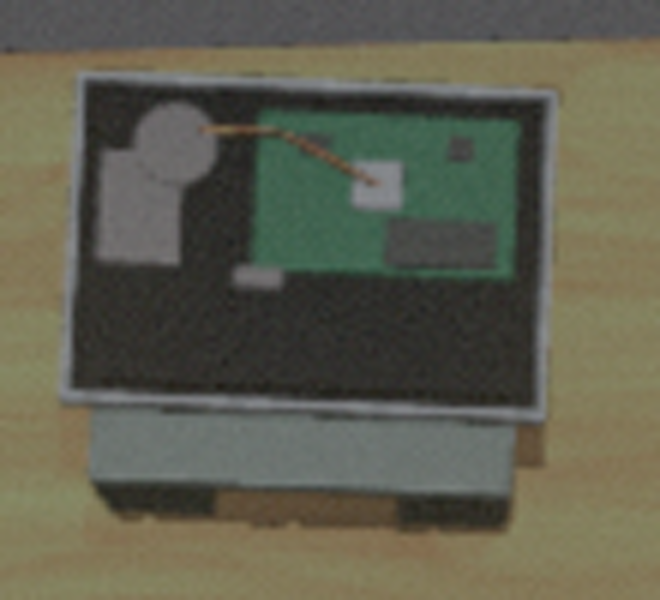

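The crop shows the laptop base above and the grey hood strip below. The hood's front top edge runs from about top px (205.5,150.5) to (275.3,152.5), and the laptop's front edge from (200.8,137) to (280.8,139.7).

Run:
```python
from h import *
p=manip.camera("top")
def line(a,b,z,off,w):
    A=at(p,a,z);B=at(p,b,z); d=A-B; L=np.linalg.norm(d[:2]); yaw=np.degrees(np.arctan2(-d[0],d[1]))
    m=(A+B)/2; c,s=np.cos(np.radians(yaw)),np.sin(np.radians(yaw))
    print("L",L,"want",w,"yaw",yaw,"origin",m[:2]-off*np.array([c,s]))
line((205.5,150.5),(275.3,152.5),113,-18,260)
line((200.8,137),(280.8,139.7),129,27,296)
line((203.2,82.3),(282.5,85.3),129,27+0,296)
```

```text
L 256.1117294714318 want 260 yaw -2.9006208686169934 origin [643.05  60.32]
L 291.3085958460218 want 296 yaw -3.2021736716420826 origin [643.55  59.86]
L 292.2628568509719 want 296 yaw -3.4683797620582637 origin [847.32  48.72]
```

Run:
```python
import cv2
a=cv2.imread("pics/scene2.png")[170:320,120:260]
cv2.imwrite("pics/sc.png",cv2.resize(a,None,fx=4,fy=4,interpolation=cv2.INTER_CUBIC))
```

```text
(no output)
```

View pics/sc.png

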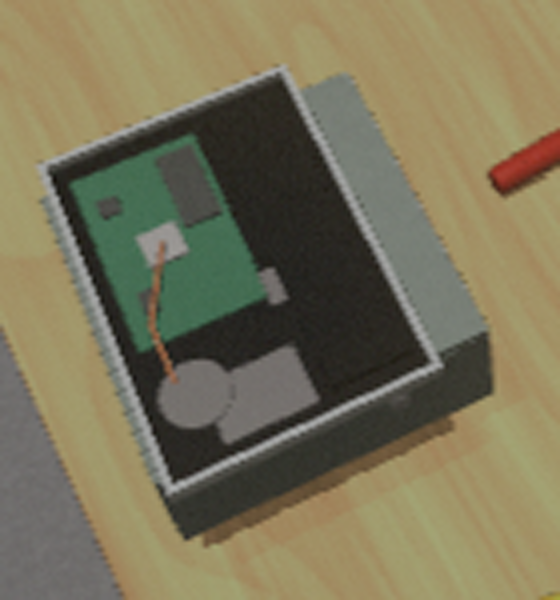

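Run:
```python
from h import *
p=manip.camera("scene")
def line(a,b,z,off,w):
    A=at(p,a,z);B=at(p,b,z); d=A-B; L=np.linalg.norm(d[:2]); yaw=np.degrees(np.arctan2(-d[0],d[1]))
    m=(A+B)/2; c,s=np.cos(np.radians(yaw)),np.sin(np.radians(yaw))
    print("L",L,"want",w,"yaw",yaw,"origin",m[:2]-off*np.array([c,s]))
line((242.5,253.3),(207,188.5),113,-18,260)
line((230,261.3),(191.3,187),129,27,296)
line((162.8,292.8),(131,211.5),129,27,296)
goto([500,100,104],87)
```

```text
L 258.66902959265303 want 260 yaw -3.7469043846203074 origin [646.46  69.61]
L 289.39400225045495 want 296 yaw -3.799200702199334 origin [646.56  67.52]
L 289.65477415268083 want 296 yaw -4.157886309083539 origin [846.04  54.57]
t 5.4 pos [451.3  318.46 182.14] shift cm [-22.39  -0.71   7.76] jaw yaw 104.30570708725874 turn 17.30570708725874 z [ 0.  0. -1.] q7 0.9927932789881015 F [0.94 0.44 0.39] op 14.78123931053164
```

```bash
python3 -c "
from h import *
goto([525,113,120],86.6)"
```

```text
t 5.4 pos [451.3  318.46 182.14] shift cm [-21.74   2.04   6.17] jaw yaw 104.30570708725874 turn 17.705707087258745 z [ 0.  0. -1.] q7 0.9927932789881015 F [0.94 0.44 0.39] op 14.78123931053164
```

>>> {"api": "carry_out", "payload": {
  "moves": [
    [0.5,[-4,0.4,0],4],
    [0.5,[-8,0.8,0],8],
    [0.5,[-12,1.2,1],13],
    [0.5,[-16,1.6,3],17.7],
    [0.5,[-20,2,5],17.7],
    [0.5,[-21.7,2,6.2],17.7],
    [0.5,[-21.7,2,6.2],17.7],
    [0.5,[-21.7,2,6.2],17.7]
  ]
}}

```text
time: 6.2
position: [524.4, 114.3, 119.8]
tcp_rot: [-2.285, -2.154, -0.008]
ft_force: [-0.6, 0.2, -0.3]
opening: 14.7
```

Run:
```python
from h import *
for i in range(3): p=manip.camera("wrist")
save(p,"w5.png",None,1.4)
goto([525,113,67.3],86.6)
for n,z in(("lever_tip",140),("lever_collar",140),("window",85)):
    for r in manip.tip_of(n,p)[:2]: print(n,r["xy"],r["confidence"],at(p,r["xy"],z))
for z in(113,):
    for y in(-130,130): print(proj(p,[644.5-18*.998+y*.059,64+18*.059+y*.998,z]))
```

```text
t 6.35 pos [524.55 115.5  120.53] shift cm [-0.27  0.04  5.32] jaw yaw 86.77295222253915 turn 0.172952222539152 z [ 0.  0. -1.] q7 1.1187544959637137 F [-1.11 -0.62 -0.6 ] op 14.89109338047604
[-59.97 421.39]
[409.71 420.45]
```

View pics/w5.png

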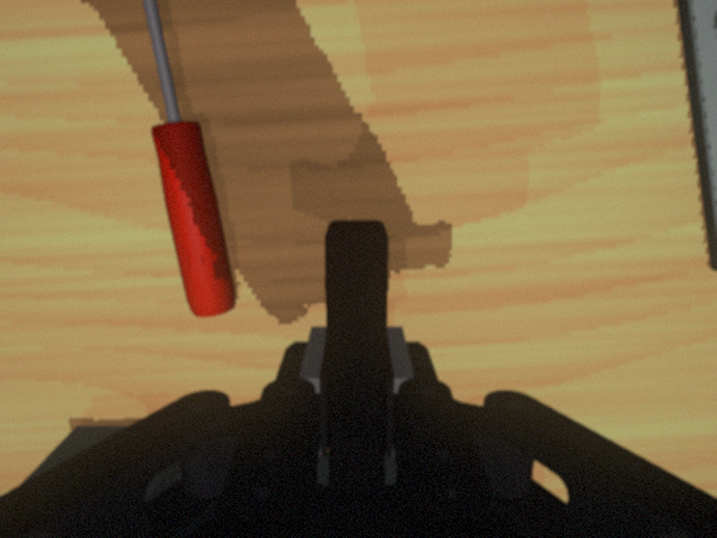

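The lever is held straight in the pads, with its handle at px (255,160). I lower it to socket height with the tip about 30 mm in front of the plate.

>>> {"api": "carry_out", "payload": {
  "moves": [
    [0.5,[-0.2,0,2],0],
    [0.5,[-0.2,0,4],0],
    [0.5,[-0.2,0,5.3],0],
    [0.5,[-0.2,0,5.3],0],
    [0.5,[-0.2,0,5.3],0],
    [0.5,[-0.2,0,5.3],0]
  ]
}}

```text
time: 7.1
position: [525.2, 113.3, 68.2]
tcp_rot: [2.283, 2.157, 0.011]
ft_force: [-0.2, 1.1, -0.2]
opening: 15.1
```

```bash
cat > f.py <<'E'
from h import *
S=[]
for i in range(6):
    manip.camera("wrist"); S.append(manip.state())
F=np.array([s["ft_force"] for s in S]);P=np.array([s["position"] for s in S])
print("F",F.mean(0),F.std(0),"P",P.mean(0),P.std(0),"T",np.mean([s["torque"] for s in S],0),np.mean([rot(s["tcp_rot"]) for s in S],0)[:,0:3].tolist())
E
python3 f.py; python3 -c "
from h import *
goto([644.5-122*.998+42*.059,64+122*.059+42*.998,67.3],86.6)"
```

```text
F [ 0.01  0.17 -0.88] [0.44 0.3  0.28] P [525.05 113.    67.98] [0.15 0.1  0.2 ] T [-0.01  0.01  0.  ] [[0.05715377768439175, 0.9983497949257226, 0.005567515855370241], [0.9983557476883104, -0.057176866696476904, 0.004073132851106827], [0.004384719016688878, 0.005325575024386441, -0.9999761374908052]]
t 7.4 pos [524.82 112.89  67.67] shift cm [0.02 0.04 0.04] jaw yaw 86.71986748136187 turn 0.11986748136187941 z [ 0.01  0.   -1.  ] q7 1.0987767569282665 F [-0.11 -0.46 -0.48] op 14.882768665018565
```

>>> {"api": "carry_out", "payload": {
  "moves": [
    [0.5,[0,1,0.05],0],
    [0.5,[0,1.8,0.05],0],
    [0.5,[0,2.2,0.05],0],
    [0.5,[0,2.4,0.05],0],
    [0.5,[0,2.6,0.05],0],
    [0.5,[0,2.8,0.05],0],
    [0.5,[0,2.8,0.05],0]
  ]
}}

```text
time: 8.1
position: [553.0, 111.3, 67.3]
tcp_rot: [2.284, 2.156, 0.01]
ft_force: [0.2, 0.0, -0.7]
opening: 14.7
```

>>> {"api": "carry_out", "payload": {
  "moves": [
    [0.5,[0,0.1,0],0],
    [0.5,[0,0.2,0],0],
    [0.5,[0,0.3,0],0],
    [0.5,[0,0.3,0],0]
  ]
}}

```text
time: 8.5
position: [556.1, 111.1, 67.4]
tcp_rot: [2.284, 2.156, 0.01]
ft_force: [0.4, 0.6, -1.1]
opening: 15.0
```

```bash
python3 f.py
```

```text
F [-0.02 -0.01 -0.44] [0.33 0.59 0.29] P [555.89 111.1   67.3 ] [0.04 0.01 0.01] T [-0.01 -0.01 -0.01] [[0.05725539024479178, 0.998346907533976, 0.005026853831835802], [0.9983506414261029, -0.057275440682027945, 0.003939461491754943], [0.004220863944697854, 0.004793007639645008, -0.9999796042939245]]
```

>>> {"api": "carry_out", "payload": {
  "moves": [
    [0.5,[0,0.1,0],0],
    [0.5,[0,0.2,0],0],
    [0.5,[0,0.3,0],0],
    [0.5,[0,0.3,0],0]
  ]
}}

```text
time: 9.2
position: [558.3, 110.9, 67.2]
tcp_rot: [-2.284, -2.157, -0.008]
ft_force: [-2.5, 0.1, 0.4]
opening: 14.9
```

>>> {"api": "carry_out", "payload": {
  "moves": [
    [0.5,[0,0,0],0],
    [0.5,[0,0,0],0]
  ]
}}

```text
time: 9.4
position: [558.1, 110.9, 67.2]
tcp_rot: [-2.284, -2.157, -0.008]
ft_force: [-2.1, 1.7, 0.4]
opening: 14.9
```

>>> {"api": "carry_out", "payload": {
  "moves": [
    [0.5,[0,0.15,0],0],
    [0.5,[0,0.3,0],0],
    [0.5,[0,0.4,0],0],
    [0.5,[0,0.4,0],0]
  ]
}}

```text
time: 9.8
position: [561.8, 110.7, 67.0]
tcp_rot: [-2.283, -2.157, -0.007]
ft_force: [-4.3, 1.3, 1.6]
opening: 14.9
```

```bash
python3 f.py
```

```text
F [-4.5   0.27  1.12] [0.45 0.71 0.5 ] P [561.81 110.7   67.08] [0.05 0.02 0.02] T [ 0.01  0.81 -0.01] [[0.05699379958652448, 0.998370226382039, 0.0029296287288954194], [0.9983673787355141, -0.057004255057848924, 0.003618205388297709], [0.003779310963362042, 0.002718630435258615, -0.9999891552967775]]
```

>>> {"api": "carry_out", "payload": {
  "moves": [
    [0.5,[-0.2,0.05,0],0],
    [0.5,[-0.4,0.05,0],0],
    [0.5,[-0.4,0.05,0],0]
  ]
}}

```text
time: 10.4
position: [561.8, 107.3, 66.9]
tcp_rot: [-2.282, -2.157, -0.008]
ft_force: [-5.5, 1.9, 0.2]
opening: 14.9
```

>>> {"api": "carry_out", "payload": {
  "moves": [
    [0.5,[-0.2,0.05,0],0],
    [0.5,[-0.4,0.05,0],0],
    [0.5,[-0.4,0.05,0],0]
  ]
}}

```text
time: 10.7
position: [561.8, 103.9, 66.7]
tcp_rot: [-2.28, -2.158, -0.008]
ft_force: [-4.1, 2.3, -0.2]
opening: 14.9
```

>>> {"api": "carry_out", "payload": {
  "moves": [
    [0.5,[-0.2,0.05,-0.04],0],
    [0.5,[-0.45,0.05,-0.04],0],
    [0.5,[-0.45,0.05,-0.04],0]
  ]
}}

```text
time: 11.0
position: [561.6, 99.7, 66.8]
tcp_rot: [-2.278, -2.158, -0.007]
ft_force: [-4.9, 1.8, -0.0]
opening: 15.0
```

>>> {"api": "carry_out", "payload": {
  "moves": [
    [0.5,[-0.2,0.05,-0.02],0],
    [0.5,[-0.45,0.05,-0.02],0],
    [0.5,[-0.45,0.05,-0.02],0]
  ]
}}

```text
time: 11.3
position: [561.3, 95.7, 66.8]
tcp_rot: [-2.276, -2.159, -0.007]
ft_force: [-5.3, 1.8, -0.2]
opening: 15.1
```

>>> {"api": "carry_out", "payload": {
  "moves": [
    [0.5,[-0.2,0.06,-0.04],0.2],
    [0.5,[-0.45,0.06,-0.04],0.2],
    [0.5,[-0.45,0.06,-0.04],0.2]
  ]
}}

```text
time: 11.6
position: [561.2, 91.6, 66.9]
tcp_rot: [-2.278, -2.155, -0.006]
ft_force: [-4.6, 1.9, -0.8]
opening: 15.2
```

>>> {"api": "carry_out", "payload": {
  "moves": [
    [0.5,[-0.2,0.06,-0.03],0.2],
    [0.5,[-0.45,0.06,-0.03],0.2],
    [0.5,[-0.45,0.06,-0.03],0.2]
  ]
}}

```text
time: 11.9
position: [561.0, 87.6, 66.9]
tcp_rot: [-2.28, -2.152, -0.006]
ft_force: [-5.1, 1.9, -0.4]
opening: 14.9
```

>>> {"api": "carry_out", "payload": {
  "moves": [
    [0.5,[-0.2,0.06,-0.04],0.1],
    [0.5,[-0.45,0.06,-0.04],0.1],
    [0.5,[-0.45,0.06,-0.04],0.1]
  ]
}}

```text
time: 12.2
position: [560.8, 83.6, 67.0]
tcp_rot: [-2.28, -2.15, -0.005]
ft_force: [-5.3, 1.8, -0.3]
opening: 15.1
```

>>> {"api": "carry_out", "payload": {
  "moves": [
    [0.5,[-0.2,0.06,-0.03],0.1],
    [0.5,[-0.45,0.06,-0.03],0.1],
    [0.5,[-0.45,0.06,-0.03],0.1]
  ]
}}

```text
time: 12.5
position: [560.6, 79.4, 66.9]
tcp_rot: [-2.28, -2.149, -0.004]
ft_force: [-5.8, 1.9, -0.6]
opening: 15.1
```

>>> {"api": "carry_out", "payload": {
  "moves": [
    [0.5,[-0.2,0.05,-0.04],0],
    [0.5,[-0.45,0.05,-0.04],0],
    [0.5,[-0.45,0.05,-0.04],0]
  ]
}}

```text
time: 12.8
position: [560.2, 75.3, 67.0]
tcp_rot: [-2.279, -2.149, -0.004]
ft_force: [-5.0, 1.6, -1.0]
opening: 14.8
```

>>> {"api": "carry_out", "payload": {
  "moves": [
    [0.5,[-0.2,0.05,-0.03],0],
    [0.5,[-0.45,0.05,-0.03],0],
    [0.5,[-0.45,0.05,-0.03],0]
  ]
}}

```text
time: 13.1
position: [561.8, 70.0, 67.5]
tcp_rot: [-2.281, -2.149, -0.006]
ft_force: [-0.1, 0.2, -1.1]
opening: 14.9
```

The x force has dropped to zero, so the tip is in. I push straight in, in small steps.

>>> {"api": "carry_out", "payload": {
  "moves": [
    [0.5,[-0.05,0.15,0],0],
    [0.5,[-0.1,0.3,0],0],
    [0.5,[-0.1,0.4,0],0],
    [0.5,[-0.1,0.4,0],0]
  ]
}}

```text
time: 13.5
position: [566.2, 68.8, 67.5]
tcp_rot: [-2.281, -2.149, -0.007]
ft_force: [-0.2, -0.0, -1.5]
opening: 15.0
```

```bash
python3 f.py
```

```text
F [ 0.05 -0.06 -0.6 ] [0.51 0.54 0.25] P [565.79  68.89  67.45] [0.1  0.02 0.01] T [-0.01  0.02  0.  ] [[0.05941666488932285, 0.9982304371664662, -0.002373778477570709], [0.9981998193696504, -0.05939504268273694, 0.008327304065189106], [0.008171585236897762, -0.0028642876667744764, -0.9999625024090899]]
```

>>> {"api": "carry_out", "payload": {
  "moves": [
    [0.5,[0,0.2,0],0],
    [0.5,[0,0.4,0],0],
    [0.5,[0,0.6,0],0],
    [0.5,[0,0.8,0],0],
    [0.5,[0,0.8,0],0]
  ]
}}

```text
time: 14.3
position: [574.1, 68.4, 67.4]
tcp_rot: [-2.281, -2.149, -0.006]
ft_force: [0.2, 0.0, 0.7]
opening: 15.3
```

```bash
python3 f.py
```

```text
F [ 0.03 -0.2  -0.62] [0.35 0.47 0.27] P [573.66  68.42  67.4 ] [0.08 0.02 0.03] T [-0.03 -0.01 -0.  ] [[0.05937986650540206, 0.9982321860065957, -0.002554319687343069], [0.9982023285188077, -0.059356856210216226, 0.008298767064663077], [0.008132484583318247, -0.0030425089243580738, -0.9999622996731046]]
```

>>> {"api": "carry_out", "payload": {
  "moves": [
    [0.5,[0,0.2,0],0],
    [0.5,[0,0.4,0],0],
    [0.5,[0,0.6,0],0],
    [0.5,[0,0.8,0],0],
    [0.5,[0,0.8,0],0]
  ]
}}

```text
time: 15.1
position: [581.9, 67.9, 67.4]
tcp_rot: [-2.281, -2.149, -0.006]
ft_force: [-0.9, 0.6, -0.9]
opening: 15.4
```

>>> {"api": "carry_out", "payload": {
  "moves": [
    [0.5,[0,0.2,0],0],
    [0.5,[0,0.4,0],0],
    [0.5,[0,0.6,0],0],
    [0.5,[0,0.8,0],0],
    [0.5,[0,0.8,0],0]
  ]
}}

```text
time: 15.6
position: [590.3, 67.4, 67.3]
tcp_rot: [-2.281, -2.149, -0.007]
ft_force: [-0.6, -0.7, 0.7]
opening: 14.8
```

```bash
python3 f.py
```

```text
F [-0.08  0.21 -0.46] [0.48 0.74 0.54] P [589.9   67.43  67.33] [0.08 0.02 0.03] T [ 0.01 -0.01 -0.02] [[0.05948816779672406, 0.9982261543569458, -0.0023866068750511946], [0.9981956883595035, -0.059466478418303687, 0.008312849580405693], [0.008156179899426812, -0.0028768171293233904, -0.9999625968784157]]
```

>>> {"api": "carry_out", "payload": {
  "moves": [
    [0.5,[0,0.2,0],0],
    [0.5,[0,0.4,0],0],
    [0.5,[0,0.55,0],0],
    [0.5,[0,0.65,0],0],
    [0.5,[0,0.65,0],0]
  ]
}}

```text
time: 16.4
position: [596.5, 67.0, 67.3]
tcp_rot: [-2.281, -2.149, -0.006]
ft_force: [-0.4, -0.0, 0.2]
opening: 14.7
```

>>> {"api": "carry_out", "payload": {
  "moves": [
    [0.5,[0,0.1,0],0],
    [0.5,[0,0.2,0],0],
    [0.5,[0,0.3,0],0],
    [0.5,[0,0.3,0],0]
  ]
}}

```text
time: 16.8
position: [599.0, 66.8, 67.2]
tcp_rot: [-2.281, -2.149, -0.005]
ft_force: [-3.7, -0.6, 0.4]
opening: 14.9
```

```bash
python3 f.py
```

```text
F [-3.72  0.33  0.92] [0.29 0.62 0.46] P [599.11  66.87  67.18] [0.07 0.02 0.02] T [ 0.03  0.69 -0.01] [[0.059455943354617215, 0.9982262101682878, -0.003065692401575375], [0.9981983117136141, -0.05942889617592471, 0.008266511663549247], [0.008069660518517766, -0.003551662349153979, -0.999961119695715]]
```

The collar is against the plate: the force rose to −3.7 N at the expected 42 mm. I ease off about 1.5 mm, then release.

>>> {"api": "carry_out", "payload": {
  "moves": [
    [0.5,[0,-0.1,0],0],
    [0.5,[0,-0.15,0],0],
    [0.5,[0,-0.15,0],0]
  ]
}}

```text
time: 17.4
position: [597.7, 67.0, 67.2]
tcp_rot: [-2.281, -2.149, -0.006]
ft_force: [-2.8, 0.3, 0.5]
opening: 14.9
```

>>> {"api": "carry_out", "payload": {
  "moves": [
    [2,[0,0,0],0],
    [3,[0,0,0],0],
    [5,[0,0,0],0],
    [6,[0,0,0],0],
    [6,[0,0,0],0],
    [6,[0,0,0],0],
    [6,[0,0,0],0],
    [6,[0,0,0],0]
  ]
}}

```text
time: 18.2
position: [597.8, 66.9, 67.2]
tcp_rot: [-2.281, -2.149, -0.006]
ft_force: [0.7, 0.0, -0.5]
opening: 60.0
```

```bash
python3 f.py; python3 -c "
from h import *
p=manip.camera('wrist');save(p,'w6.png',None,1.4);print(manip.state()['opening'])"
```

```text
F [ 0.12 -0.01 -0.06] [0.31 0.34 0.49] P [597.76  66.95  67.21] [0.02 0.01 0.01] T [-0.01  0.02 -0.01] [[0.059438541304379484, 0.9982284728123832, -0.0026408131213980003], [0.9981989252613063, -0.059414841972165504, 0.008293428786442276], [0.00812183351148356, -0.0031290059452737454, -0.9999621212088429]]
59.91759323674455
```

View pics/w6.png

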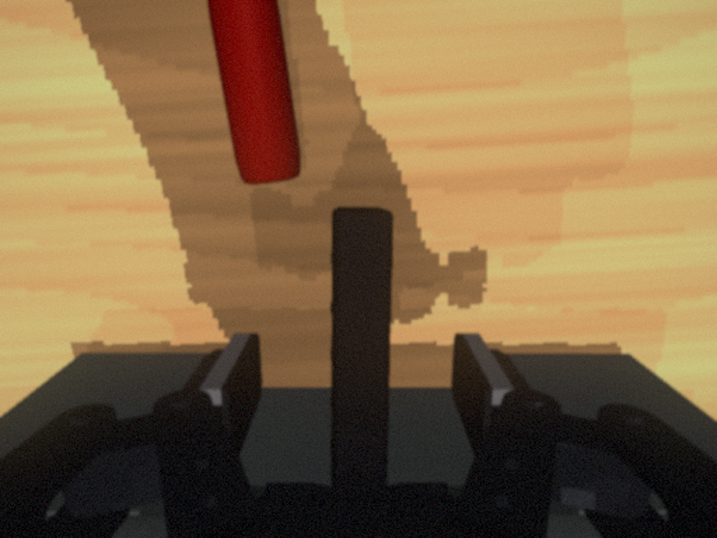

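The lever stands in the stand between the open pads, with its handle at px (258,250), free on both sides. I lift straight up and then draw back.

>>> {"api": "carry_out", "payload": {
  "moves": [
    [6,[0,0,-2],0],
    [6,[0,0,-5],0],
    [6,[0,0,-9],0],
    [6,[0,0,-13],0],
    [6,[0,-4,-15],0],
    [6,[0,-8,-15],0],
    [6,[0,-8,-15],0],
    [6,[0,-8,-15],0]
  ]
}}

```text
time: 19.35
position: [518.0, 70.4, 218.1]
tcp_rot: [-2.281, -2.15, -0.007]
ft_force: [0.4, 0.6, 0.3]
opening: 60.0
```

Run:
```python
from h import *
for i in range(4): p=manip.camera("wrist")
save(p,"w7.png",None,1.4)
for r in manip.masks_of("lever",p)[:2]:
    ys,xs=np.nonzero(r["pixels"]); q=(xs[ys<ys.min()+3].mean(),ys.min()); print(r["confidence"],r["xy"],q,"rear end top at",at(p,q,84))
print("expected rear", 649.0-1.8-95*.998, )
goto([500,70,230])
```

```text
0.66 [252.5, 260.3] (np.float64(255.625), np.int64(211)) rear end top at [542.9  70.   84. ]
expected rear 552.3900000000001
t 19.6 pos [519.13  70.36 217.01] shift cm [-0.14 -1.91 -1.29] jaw yaw 86.5654992917378 turn None z [-0.    0.01 -1.  ] q7 1.2343783131849564 F [-0.24 -0.53 -0.74] op 60.28263152011789
```

View pics/w7.png

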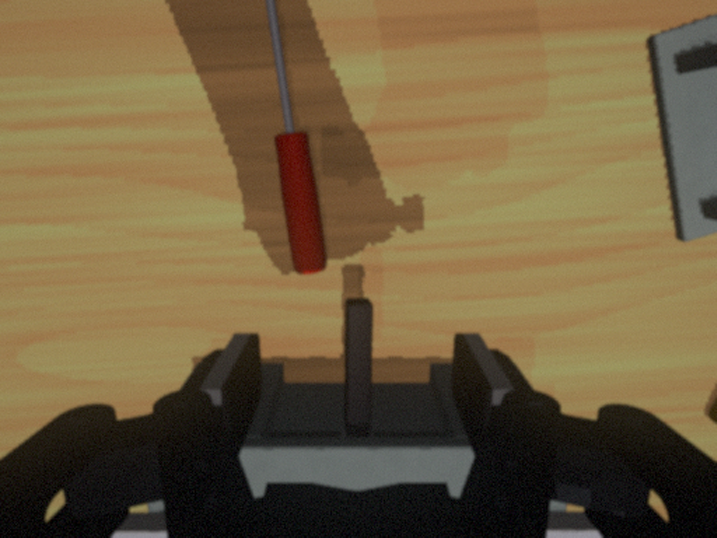

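Run:
```python
from h import *
p=manip.camera("wrist")
M=rot(manip.state()["tcp_rot"]);o=np.array(manip.state()["position"])
print("hood edge",at(p,(357/1.4,447/1.4),113),"expected x ~629")
for z in(75,80,84): print("rear",z,at(p,(358/1.4,299/1.4),z))
# same pixel analysis for the w6 view: camera moves rigidly with the tool
p6=dict(p); p6["position"]=np.array(p["position"])+np.array([597.76,66.95,67.21])-o
for z in(80,85,94): print("w6 rear",z,at(p6,(362/1.4,208/1.4),z))
for c in("top","scene"):
    q=manip.camera(c)
    print(c,[(r["confidence"],r["xy"]) for r in manip.masks_of("lever",q)[:3]])
    if c=="top": save(q,"topf.png",(190,70,300,190),5)
```

```text
hood edge [626.85  64.23 113.  ] expected x ~629
rear 75 [547.77  69.91  75.  ]
rear 80 [546.09  69.95  80.  ]
rear 84 [544.75  69.98  84.  ]
w6 rear 80 [548.8   70.29  80.  ]
w6 rear 85 [548.12  70.23  85.  ]
w6 rear 94 [546.89  70.13  94.  ]
top [(0.66, [194.4, 253.0])]
scene [(0.69, [237.7, 218.8]), (0.56, [349.8, 225.1])]
```

View pics/topf.png

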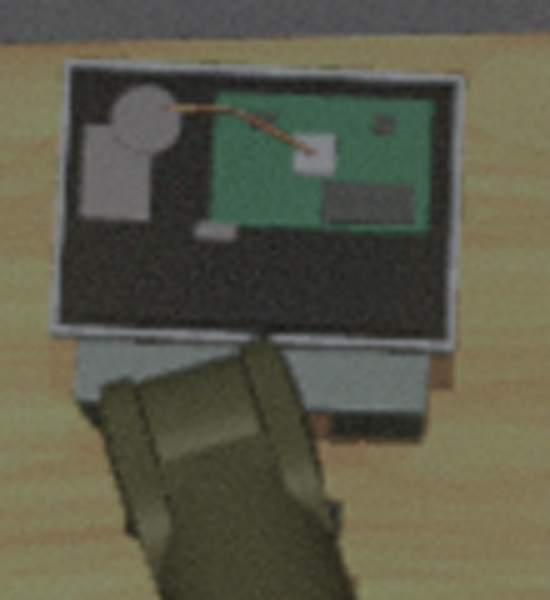

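The lever is still in place. The rear end reads about 99 mm in front of the plate, against 97–99 mm when home and sagged. That is close to the limit, so I use the spare time to feel the rear end gently with closed fingers.

>>> {"api": "carry_out", "payload": {
  "moves": [
    [0,[0,-1.5,0],0],
    [0,[0,-1.5,2],0],
    [0,[0,-1.5,5],0],
    [0,[0,-1.5,9],0],
    [0,[0,-1.5,13],0],
    [0,[0,-1.5,15.3],0],
    [0,[0,-1.5,15.3],0],
    [0,[0,-1.5,15.3],0]
  ]
}}

```text
time: 20.65
position: [503.3, 72.8, 64.5]
tcp_rot: [-2.28, -2.149, -0.005]
ft_force: [-0.0, 0.2, 1.0]
opening: 0.0
```

```bash
python3 f.py; python3 -c "
from h import *
goto([530,70,62])
p=manip.camera('wrist');save(p,'w8.png',None,1.2)"
```

```text
F [ 0.23 -0.1   0.12] [0.55 0.51 0.63] P [503.98  72.77  65.56] [0.17 0.06 0.18] T [-0.02 -0.02  0.02] [[0.059666054471286624, 0.9982179948628603, -0.0007419605130001993], [0.9981811313413904, -0.059657425096124574, 0.008683920022871333], [0.008624207780347434, -0.001258749311944257, -0.9999618950952879]]
t 20.95 pos [503.72  72.67  65.36] shift cm [-0.11  2.64  0.33] jaw yaw 86.57540537915014 turn None z [-0.    0.01 -1.  ] q7 1.1565251443810727 F [-0.63 -0.35  0.23] op -0.156842287792302
```

>>> {"api": "carry_out", "payload": {
  "moves": [
    [0,[0,1,0.2],0],
    [0,[0,2,0.2],0],
    [0,[0,2.6,0.2],0],
    [0,[0,2.8,0.2],0],
    [0,[0,2.8,0.2],0]
  ]
}}

```text
time: 21.5
position: [531.8, 70.9, 62.9]
tcp_rot: [-2.282, -2.149, -0.007]
ft_force: [-0.2, -0.5, -1.6]
opening: -0.4
```

>>> {"api": "carry_out", "payload": {
  "moves": [
    [0,[0,0.1,0],0],
    [0,[0,0.2,0],0],
    [0,[0,0.3,0],0],
    [0,[0,0.3,0],0]
  ]
}}

```text
time: 21.9
position: [534.9, 70.8, 62.9]
tcp_rot: [-2.282, -2.149, -0.008]
ft_force: [0.2, 0.0, 0.4]
opening: 0.0
```

```bash
python3 f.py
```

```text
F [-0.02  0.18  0.  ] [0.48 0.6  0.32] P [534.73  70.76  62.89] [0.02 0.02 0.  ] T [-0.04 -0.01 -0.  ] [[0.05993283459285021, 0.9982010954275792, -0.001620924618181169], [0.9981665660408172, -0.059916841982788356, 0.008571925434581403], [0.008459384608524669, -0.0021316923998224296, -0.9999619462120415]]
```

>>> {"api": "carry_out", "payload": {
  "moves": [
    [0,[0,0.1,0],0],
    [0,[0,0.2,0],0],
    [0,[0,0.3,0],0],
    [0,[0,0.3,0],0]
  ]
}}

```text
time: 22.6
position: [537.8, 70.6, 62.8]
tcp_rot: [-2.282, -2.149, -0.007]
ft_force: [-0.6, -0.2, -0.4]
opening: -0.0
```

```bash
python3 f.py
```

```text
F [ 0.14 -0.43 -0.06] [0.59 0.41 0.7 ] P [537.74  70.57  62.87] [0.02 0.02 0.01] T [-0.01  0.   -0.01] [[0.05993609103953973, 0.9982008904688545, -0.0016266472798871633], [0.9981663317690533, -0.05992003951424744, 0.008576823585566171], [0.008463923929420114, -0.0021377258449810435, -0.999961894802785]]
```

>>> {"api": "carry_out", "payload": {
  "moves": [
    [0,[0,0.1,0],0],
    [0,[0,0.2,0],0],
    [0,[0,0.2,0],0]
  ]
}}

```text
time: 23.2
position: [539.1, 70.4, 62.7]
tcp_rot: [-2.281, -2.148, -0.006]
ft_force: [-3.0, 1.1, 0.1]
opening: -0.1
```

>>> {"api": "carry_out", "payload": {
  "moves": [
    [0,[0,0.1,0],0],
    [0,[0,0.15,0],0],
    [0,[0,0.15,0],0]
  ]
}}

```text
time: 23.5
position: [540.3, 70.3, 62.5]
tcp_rot: [-2.281, -2.148, -0.005]
ft_force: [-3.5, 0.3, 0.5]
opening: -0.2
```

```bash
python3 f.py
```

```text
F [-3.29  0.02 -0.13] [0.34 0.66 0.5 ] P [540.43  70.3   62.61] [0.07 0.02 0.03] T [ 0.01  0.67 -0.02] [[0.059849667406354105, 0.9982019228035984, -0.0033026488862615473], [0.9981745286194101, -0.0598205215303586, 0.008313394421197237], [0.008100885890556969, -0.0037941749339303085, -0.9999599745099094]]
```

On contact the force rose straight to the plate's preload (about 3 N), at the TCP x expected for a seated lever (539 mm). So the collar is on the plate, and I back away.

>>> {"api": "carry_out", "payload": {
  "moves": [
    [0,[0,-0.1,0],0],
    [0,[0,-0.3,0],0],
    [0,[0,-0.8,0],0],
    [0,[0,-2,0],0],
    [0,[0,-4,0],0],
    [0,[0,-4,-4],0],
    [0,[0,-4,-8],0],
    [0,[0,-4,-12],0]
  ]
}}

```text
time: 24.6
position: [501.0, 71.8, 184.4]
tcp_rot: [-2.281, -2.149, -0.007]
ft_force: [0.4, -0.0, 0.2]
opening: -0.3
```

>>> {"api": "carry_out", "payload": {
  "moves": [
    [2,[0,-4,-2],0],
    [2,[0,-8,-2],0],
    [2,[0,-8,-2],0],
    [2,[0,-8,-2],0],
    [2,[0,-8,-2],0]
  ]
}}

```text
time: 25.1
position: [422.3, 76.4, 204.9]
tcp_rot: [-2.282, -2.149, -0.009]
ft_force: [0.6, 0.2, -0.4]
opening: 20.2
```

```bash
python3 f.py
python3 - <<'E'
from h import *
p=manip.camera("wrist");save(p,"w9.png",None,1.3)
for r in manip.masks_of("lever",p)[:2]:
    ys,xs=np.nonzero(r["pixels"]); q=(xs[ys<ys.min()+3].mean(),ys.min()); print(r["confidence"],r["xy"],at(p,q,80),at(p,q,84))
E
```

```text
F [-0.13 -0.1  -0.01] [0.65 0.35 0.43] P [421.9   76.38 204.38] [0.28 0.02 0.13] T [-0.02  0.01  0.01] [[0.05996822839181515, 0.9981977757838866, -0.0021701042156539456], [0.9981632477378906, -0.059947175773188276, 0.0087440031693662], [0.00859817845652376, -0.0026904858469442173, -0.9999592649597618]]
0.89 [475.6, 22.0] [295.53 229.59  80.  ] [296.42 227.32  84.  ]
0.63 [254.0, 332.4] [541.32  69.83  80.  ] [538.52  69.96  84.  ]
```

View pics/w9.png

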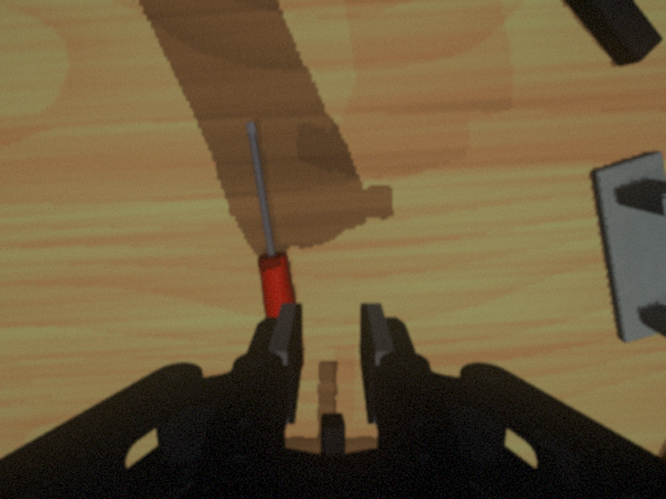

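The lever is still in the stand with its handle end at px (256,332), the screwdriver is where it was, and the robot touches nothing. I hand it in.

```bash
python3 -c "
from plant import manip
print(manip.job_done(), manip.state()['time'])"
```

```text
the job is handed in; nothing more can be done
the job is handed in; nothing more can be done
```

The lever is in the socket, pushed in until its collar sat on the plate, then released. I handed the job in at about 25 s of the 58 s allowed. No verdict was reported.

- **Fit:** I slid the tip along the plate at 4–6 N until the push force dropped to zero near window centre. The lever then went in freely, and the collar met the plate at the expected 42 mm with about 3.7 N.
- **Force:** The highest reading in the stand contact was about 6 N, well below 20 N.
- **Last checks:** I pressed lightly on the handle's rear end with closed fingers. The force rose at once to about 3 N, the plate's spring, where a seated lever should be. The final wrist picture shows the lever in place and the robot clear, with about 0 N on the tool.
- **Where the checks disagreed:** The wrist camera put the handle's rear end about 3 to 12 mm farther out than the touch check, more as the view got worse. Part of this is likely calibration and how obliquely it was seen. I trusted the touch check, so the depth is not confirmed by camera.
- **Other things on the bench:** Nothing was touched as far as I could tell. Of these, the last picture shows only the screwdriver.

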